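# Pack two microscope objectives under their covers

## Robot

A 6-joint arm with a two-finger parallel gripper is mounted at the origin on the work surface. World frame = base frame: x ahead of the robot, y to its left, z up, the work surface at z = 0. Lengths are in m, angles in rad, forces in N, time in s.
With the tool pointing down it reaches from about 0.275 to 0.825 m from the base axis. Payload 5.2 kg.
Tool frame: the origin (TCP) lies midway between the tips of the shut fingers; the grasp point (between the pads) lies 19 mm behind it; z points along the fingers, x is the direction in which the jaws open and shut, and the axes are right-handed (so a half turn about z gives the same grasp; the last joint's range is limited). The gripper opens to 93 mm and grips with 3 to 60 N. Pads are 15 mm wide; open, the fingers measure 128 mm over their backs; the gripper's body (75 mm by 188 mm) begins 65 mm behind the grasp point.
Start: joints at [-1.316, 0.259, 1.535, -0, 1.348, -0.203], TCP at [0.243, -0.493, 0.219] pointing down, gripper open.
Joint ranges: [-3.14, 3.14], [-0.91, 2.08], [0.19, 2.58], [-1.22, 4.36], [0.22, 2.71], [-3.12, 3.12]. Speed limits (rad/s): [2.57, 2.57, 3.14, 3.14, 3.14, 3.14].

## Interface

Orientations are given as [roll, pitch, yaw] about the fixed x, y, z axes, in that order (R = Rz(yaw) Ry(pitch) Rx(roll)).
In Python, from rig import ctrl, viewer gives the robot as it stands. The module is installed in compiled form; this text tells all that it offers.
- The arm moves only by the shell command python3 -m inch 'ROWS' [OPENING]. ROWS is a JSON object of lists of equal length, an entry for each row: "translation": the shift along the tool's x, y, z in units of 300 mm (1.0 is 300 mm), a list of three; "rot": the turn, a rotation vector about the tool's x, y, z in units of 45 degrees (1.0 is 45 degrees), a list of three. In form: {"translation": [[x, y, z], ...], "rot": [[wx, wy, wz], ...]}. A call has 1 to 5 rows; each row is the pose to reach, as a shift and turn from the pose measured when the call began, along the tool's axes at that moment; what a row does not reach only later rows make up. A row lasts 1/8 s, in which the tool goes at most 62.5 mm and 10.7 degrees, less where a joint would pass 70% of its speed; a pose out of reach is approached as far as the arm can. A call with a number of a shift or a turn outside -1 to 1 is refused whole. A call with a gripper value outside its range is refused whole. OPENING is the opening, from 0 (shut) to 1 (fully open), set as the call begins (- or left out, the last holds). The fingers move at their own pace and stop on an object; the grip force is fixed at half the most. Time passes only in rows, so rows that repeat a pose let the fingers close. It gives the time, the measured TCP pose, the force and the opening at its end, in the units of the state.
- ctrl.state(): the state, without advancing time (a new reading comes with each control period).
- viewer.get_image(name): name is "scene" or "top"; returns a dict with "color" (420x560x3 uint8, red, green, blue), "range_z" (420x560 float32, m along the optical axis (not along the pixel's ray), 0 where there is no reading), "mtx" (3x3 intrinsics, pixels), "R" (3x3) and "t" (3): a world point X has camera coordinates R X + t. Camera axes: x right, y down, z forward; pixel columns grow to the right and rows downward; lengths in m; the calibration is good to about 2 mm. A picture is of the moment at which its call begins.
- ctrl.finish_job(): hands the job in, once; it reports no verdict.
The state is a dict: "time_s": time; "q": joint angles; "joint_velocities": joint speeds; "effort": joint torques, N m; "ee_pos": TCP position; "orientation": TCP orientation; "contact_force": force on the tool from outside, world axes, zero at the start; "torque": the same for the moment, N m; "grip_width": finger opening in m.
Only numpy, scipy, OpenCV 4.12 (cv2) and the standard library are available. Lean on these libraries where they do the work, as an engineer would, in place of code of your own. Each camera call takes 0.05 s, during which the arm holds its last target. There are 200 camera calls.

## Task

Pack the two microscope objectives away, the long one first. Stand the long objective nose up, gently, in the ring of the round base and lower the tall cover over it until the cover's rim sits on the base; then stand the short objective in the same way in the ring of the square base and lower the low cover over it. Never tip or drop an objective, and leave the jar, the slide box and the culture dish where they are.

Things in the scene. Friction and masses are not known exactly. Their poses are not given: they have to be found in the camera images.
- long_objective: Loose long microscope objective, bare silvery metal, 70 mm tall, about 0.2 kg, standing nose up on the bench. Turned about its z axis: foot (brass thread) 25 mm diameter from z = 0 to 9 mm, body 30 mm diameter from z = 9 to 48 mm, then narrowing to a nose 14 mm wide at the top. Grip the body. Origin: centre of its underside, z up to the nose.
- short_objective: Loose short, stout microscope objective, bare silvery metal, 38 mm tall, about 0.16 kg, standing nose up on the bench. Foot (brass thread) 25 mm diameter from z = 0 to 9 mm, body 38 mm diameter from z = 9 to 28 mm, then narrowing to a nose 20 mm wide at the top. Grip the body. Origin: centre of its underside, z up to the nose.
- tall_cover: Loose tall cover for the long objective: white plastic tube 54 mm outside diameter, 82 mm tall, wall 3 mm (48 mm inside), closed by a plain flat 4 mm top, open below, about 0.07 kg, standing rim down on the bench. Grip it across the outside from above. Origin: centre of its open lower rim, z up to the closed top.
- low_cover: Loose low cover for the short objective: white plastic tube 60 mm outside diameter, 50 mm tall, wall 3 mm (54 mm inside), closed by a flat 4 mm top with a grey knob (20 mm diameter, 6 mm high) in its middle, open below, about 0.06 kg, standing rim down on the bench. Grip it across the outside from above. Origin: centre of its open lower rim, z up to the closed top.
- round_base: Fixed round grey plastic base on the bench, 76 mm diameter, 12 mm thick. On its top a bright metal ring, 32 mm inside, 40 mm outside diameter, 6 mm high, is centred; the foot of the long objective goes inside the ring onto the top face (12 mm above the origin), the tall cover goes round the ring, its rim on the same face. Origin: centre of its underside, z up.
- square_base: Fixed square grey plastic base on the bench, 80 by 80 mm, 12 mm thick, turned by up to 35 degrees. On its top a bright metal ring, 32 mm inside, 46 mm outside diameter, 6 mm high, is centred; the foot of the short objective goes inside the ring onto the top face (12 mm above the origin), the low cover goes round the ring, its rim on the same face. Origin: centre of its underside, z up.
- specimen_jar: Bystander, to be left alone: small jar 48 mm diameter, 65 mm tall with a yellow lid, beyond the work. Origin: centre of its underside.
- slide_box: Bystander, to be left alone: cardboard box of slides, 60 by 85 mm, 32 mm high, beyond the work. Origin: centre of its underside.
- culture_dish: Bystander, to be left alone: lidded flat round amber glass dish, 64 mm diameter, 17 mm high, left of the work. Origin: centre of its underside.
Things that resemble listed ones, but are neither listed nor needed, are in the scene too. What is shaped like the long_objective but red is not meant.

How it is judged:
On the way, in this order (a step that is already met when the one before it is completed fails the run):
1. The long objective stands seated in the ring of the round base, let go (horizontal distance between long_objective and round_base below 0.006 m and z of long_objective in the frame of round_base between 0.009 and 0.015 m and angle between long_objective's own z axis and vertical below 0.06 rad and contact force between long_objective and the fingers below 0.1 N), for 0.2 s.
2. The tall cover stands over it with its rim down on the round base, let go (horizontal distance between tall_cover and round_base below 0.008 m and z of tall_cover in the frame of round_base between 0.009 and 0.015 m and angle between tall_cover's own z axis and vertical below 0.06 rad and contact force between tall_cover and the fingers below 0.1 N), for 0.2 s.
3. The short objective stands seated in the ring of the square base, let go (horizontal distance between short_objective and square_base below 0.006 m and z of short_objective in the frame of square_base between 0.009 and 0.015 m and angle between short_objective's own z axis and vertical below 0.06 rad and contact force between short_objective and the fingers below 0.1 N), for 0.2 s.
4. The low cover stands over it with its rim down on the square base, let go (horizontal distance between low_cover and square_base below 0.008 m and z of low_cover in the frame of square_base between 0.009 and 0.015 m and angle between low_cover's own z axis and vertical below 0.06 rad and contact force between low_cover and the fingers below 0.1 N), for 0.2 s.
At the end, for the whole second after the job is handed in: Long objective then tall cover on the round base, short objective then low cover on the square base: objectives within 6 mm, covers within 8 mm of the base's centre, undersides 9 to 15 mm above the base's underside, upright within 0.06 rad, let go and at rest (all of step 1 and all of step 2 and all of step 3 and all of step 4 and linear speed of each of long_objective, tall_cover, short_objective, low_cover below 0.01 m/s and angular speed of each of long_objective, tall_cover, short_objective, low_cover below 0.1 rad/s); the robot touches nothing.
It fails at once if an objective is tipped by more than about 30 degrees (angle between any of long_objective, short_objective's own z axis and vertical above 0.52 rad).
It fails at once if an objective is dropped or banged onto its base (faster than 0.45 m/s just over it, a fall of about 10 mm) ((horizontal distance between long_objective and round_base below 0.03 m and z of long_objective in the frame of round_base below 0.04 m and linear speed of long_objective above 0.45 m/s) or (horizontal distance between short_objective and square_base below 0.03 m and z of short_objective in the frame of square_base below 0.04 m and linear speed of short_objective above 0.45 m/s)).
It fails at once if the specimen jar, slide box or culture dish is moved by more than 25 mm (distance of any of specimen_jar, slide_box, culture_dish from where it was at the start of the episode above 0.025 m).
It also fails if it takes over 112 s, if anything falls off the work surface, if the arm or the gripper's body presses on something with over 40 N, if the wrist force passes 120 N, or if a joint passes its speed limit or range.

## Working session

There is one attempt and no reset: what is moved stays moved. The work goes in short steps, Python scripts to look and compute and a shell command to move; the robot and the scene stay as the last step left them, time stands still between calls to the robot, and variables do not carry over. Pictures are saved under pics/ and viewed, about 12 in all and at most 16, crops included, and the job is handed in when it is done.

```bash
mkdir -p pics; ls; python3 - <<'E'
from rig import ctrl, viewer
import cv2,numpy as np,pickle
for n in("top","scene"):
    d=viewer.get_image(n); pickle.dump(d,open(n+".pkl","wb"))
    cv2.imwrite(f"pics/{n}0.png",d["color"][:,:,::-1])
    print(n,d["mtx"],d["R"],d["t"],-d["R"].T@d["t"])
print(ctrl.state())
E
```

```text
pics
top [[498.57737976   0.         278.59801532]
 [  0.         498.57737976 209.29232423]
 [  0.           0.           1.        ]] [[ 0.02768214 -0.99954951 -0.01159682]
 [-0.99806367 -0.02699082 -0.05603937]
 [ 0.05570112  0.01312565 -0.99836121]] [0.07267792 0.60119356 1.2270272 ] [0.52967078 0.07276635 1.2595497 ]
scene [[451.70545393   0.         279.36626743]
 [  0.         451.70545393 204.5612665 ]
 [  0.           0.           1.        ]] [[ 0.88008422  0.47481648 -0.00103623]
 [ 0.31490667 -0.58531797 -0.74715237]
 [-0.35536678  0.6572307  -0.66465199]] [-0.58172694 -0.1032739   1.10896813] [ 0.93858078 -0.51308243  0.65931373]
{'time_s': 0.1, 'q': array([-1.31583296e+00,  2.59269856e-01,  1.53597245e+00,  6.12453335e-06,
        1.34801679e+00, -2.02789151e-01]), 'joint_velocities': array([-0.00119717, -0.00059838, -0.00428046, -0.00061727,  0.00014961,
        0.00046427]), 'effort': array([ 3.87065375e-03, -4.38204646e+01, -2.84641474e+01,  7.22084753e-02,
        3.63290193e-02, -5.31805392e-05]), 'ee_pos': array([ 0.24296324, -0.49286977,  0.21790147]), 'orientation': array([-3.14125118e+00,  1.63109508e-03, -1.11304488e+00]), 'contact_force': array([ 0.10296423,  0.34677699, -0.2802781 ]), 'torque': array([-0.04599394,  0.05113992,  0.00200652]), 'grip_width': 0.0925395051844933}
```

View pics/top0.png

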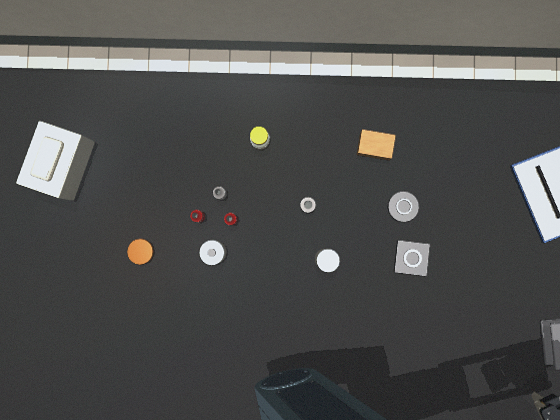

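View pics/scene0.png

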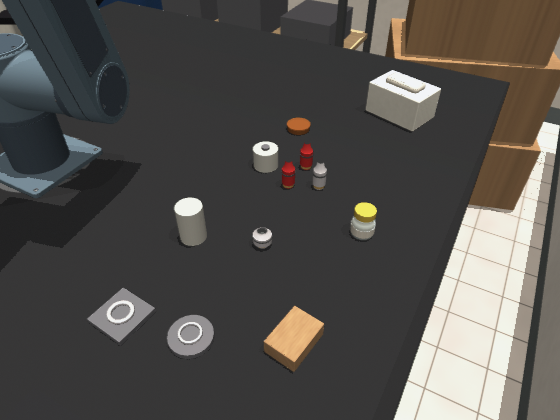

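The top view shows the silvery long objective at (219,193), with red lookalikes at (196,216) and (231,219). The other items are the short objective (308,205), low cover (211,253), tall cover (328,261), round base (404,207) and square base (412,258). Next I'll take close crops and measurements.

```bash
cat > h.py <<'E'
import numpy as np,cv2,pickle
def ray(d,u,v,z):
    c=-d["R"].T@d["t"]; r=d["R"].T@np.linalg.solve(d["mtx"],[u,v,1.]); return c+r*(z-c[2])/r[2]
def proj(d,X):
    p=d["mtx"]@(d["R"]@np.asarray(X,float)+d["t"]); return p[:2]/p[2]
def pt(d,u,v):
    z=d["range_z"][int(round(v)),int(round(u))]
    return d["R"].T@(np.linalg.solve(d["mtx"],[u,v,1.])*z-d["t"])
def cloud(d):
    h,w=d["range_z"].shape; u,v=np.meshgrid(np.arange(w),np.arange(h))
    p=np.stack([u,v,np.ones_like(u)],-1)@np.linalg.inv(d["mtx"]).T*d["range_z"][...,None]
    return (p-d["t"])@d["R"]
E
python3 - <<'E'
from h import *
d=pickle.load(open("top.pkl","rb")); s=pickle.load(open("scene.pkl","rb"))
a=cv2.resize(d["color"][175:285,180:445],None,fx=3,fy=3,interpolation=cv2.INTER_CUBIC)
b=cv2.resize(s["color"][135:255,165:345],None,fx=4,fy=4,interpolation=cv2.INTER_CUBIC)[:,:800]
cv2.imwrite("pics/ct.png",a[:,:,::-1]); cv2.imwrite("pics/cs.png",b[:,:,::-1])
hsv=cv2.cvtColor(d["color"],cv2.COLOR_RGB2HSV); P=cloud(d)
m=(hsv[...,2]>75).astype(np.uint8); m[:165]=0; m[300:]=0; m[:,:120]=0; m[:,460:]=0
n,l,st,c=cv2.connectedComponentsWithStats(m)
for i in range(1,n):
    if st[i,4]<25: continue
    q=l==i; z=P[...,2][q]; mx=np.percentile(z,95)
    print(c[i].round(1),st[i],"zmax",mx.round(4),"zmed",np.median(z).round(4),"xy@med",P[q][:,:2].mean(0).round(4))
    for zz in(0.012,0.05,0.07,0.082): print("   ",zz,ray(d,*c[i],zz)[:2].round(4),end="")
    print()
E
```

```text
[219.  192.3] [213 186  13  13 132] zmax 0.0645 zmed 0.0498 xy@med [0.6343 0.2344]
    0.012 [0.6381 0.2401]    0.05 [0.6348 0.235 ]    0.07 [0.633  0.2323]    0.082 [0.632  0.2307]
[403.3 206.1] [388 191  31  31 752] zmax 0.0173 zmed 0.0112 xy@med [ 0.6157 -0.2216]
    0.012 [ 0.6158 -0.2222]    0.05 [ 0.6131 -0.2132]    0.07 [ 0.6118 -0.2085]    0.082 [ 0.6109 -0.2057]
[307.6 204.3] [300 197  16  16 205] zmax 0.036 zmed 0.0279 xy@med [0.6129 0.0176]
    0.012 [0.6139 0.017 ]    0.05 [0.6113 0.0187]    0.07 [0.61   0.0196]    0.082 [0.6092 0.0201]
[196.6 215.5] [190 209  14  14 132] zmax 0.0648 zmed 0.0497 xy@med [0.5764 0.2869]
    0.012 [0.5782 0.2945]    0.05 [0.5767 0.2877]    0.07 [0.5759 0.2842]    0.082 [0.5754 0.282 ]
[229.9 218.3] [224 212  13  14 127] zmax 0.0648 zmed 0.0504 xy@med [0.5722 0.2069]
    0.012 [0.5734 0.2106]    0.05 [0.572  0.2064]    0.07 [0.5713 0.2042]    0.082 [0.5709 0.2028]
[139.6 251.1] [127 238  26  27 541] zmax 0.0202 zmed 0.0163 xy@med [0.4854 0.4323]
    0.012 [0.4851 0.434 ]    0.05 [0.4865 0.423 ]    0.07 [0.4872 0.4172]    0.082 [0.4876 0.4138]
[211.8 251.9] [199 240  27  26 535] zmax 0.0553 zmed 0.0492 xy@med [0.4895 0.2473]
    0.012 [0.4881 0.2529]    0.05 [0.4893 0.2474]    0.07 [0.49   0.2446]    0.082 [0.4904 0.2428]
[412.  257.5] [ 395  240   35   36 1081] zmax 0.0174 zmed 0.0114 xy@med [ 0.4882 -0.2455]
    0.012 [ 0.4882 -0.2456]    0.05 [ 0.4895 -0.2359]    0.07 [ 0.4901 -0.2308]    0.082 [ 0.4905 -0.2277]
[327.2 259.8] [315 248  25  25 478] zmax 0.0848 zmed 0.0803 xy@med [ 0.4794 -0.0299]
    0.012 [ 0.4768 -0.0354]    0.05 [ 0.4784 -0.0321]    0.07 [ 0.4792 -0.0304]    0.082 [ 0.4797 -0.0293]
```

View pics/ct.png

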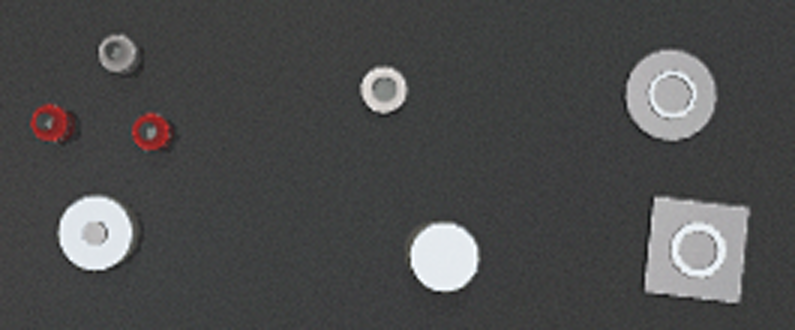

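View pics/cs.png

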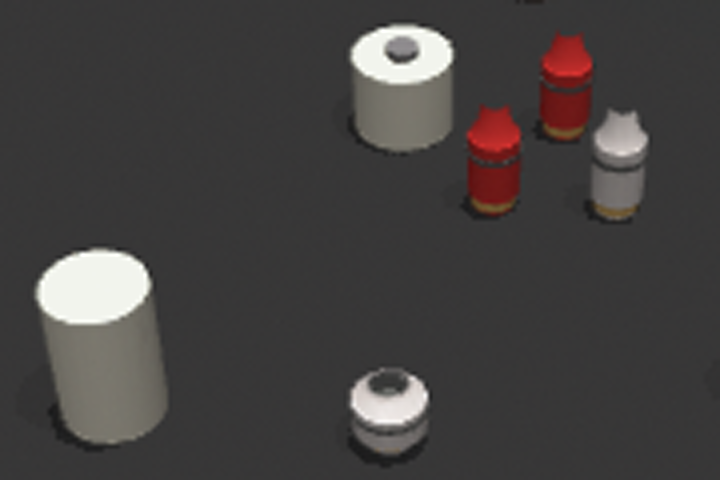

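The crops settle the choice. The bare silvery long objective is at scene px ≈(319,176), and the two red lookalikes are at (288,175) and (307,157). The short objective is at scene (262,237), and the covers and bases are as listed. I'll cross-check against the scene view, then plan the moves.

```bash
cat > m.py <<'E'
from h import *
def blobs(d,lo,hi,mn,roi=None):
    g=cv2.cvtColor(d["color"],cv2.COLOR_RGB2HSV); m=((g[...,2]>=lo)&(g[...,2]<=hi)&(g[...,1]<60)).astype(np.uint8)
    if roi:
        k=np.zeros_like(m);x0,y0,x1,y1=roi;k[y0:y1,x0:x1]=1;m*=k
    n,l,st,c=cv2.connectedComponentsWithStats(m)
    return [(c[i],st[i],cv2.minEnclosingCircle(np.argwhere(l==i)[:,::-1].astype(np.float32))) for i in range(1,n) if st[i,4]>=mn]
E
python3 - <<'E'
from m import *
d=pickle.load(open("top.pkl","rb")); s=pickle.load(open("scene.pkl","rb"))
def show(n,im,lo,roi,z,mn=20):
    for c,st,e in blobs(im,lo,255,mn,roi):
        cc=(st[0]+(st[2]-1)/2,st[1]+(st[3]-1)/2)
        print(n,c.round(1),cc,st[2:],"cen",ray(im,*c,z)[:2].round(4),"box",ray(im,*cc,z)[:2].round(4))
show("ringR top",d,200,(385,190,420,222),.018); show("ringR sc",s,200,(165,315,215,357),.018)
show("ringS top",d,200,(395,240,432,278),.018); show("ringS sc",s,200,(88,290,155,340),.018)
show("tall top",d,200,(310,240,345,275),.082); show("tall sc",s,215,(170,190,215,250),.082)
show("low top",d,200,(195,235,230,270),.05); show("low sc",s,215,(245,135,285,175),.05)
show("long top",d,75,(210,182,232,204),.048);show("short top",d,75,(295,192,325,220),.028)
show("long sc",s,75,(310,160,332,192),.035);show("short sc",s,75,(250,222,278,252),.022)
for n,X in dict(long=[.635,.235],short=[.613,.0176]).items():
    for z in(0,.02,.04,.07): print(n,z,proj(s,X+[z]).round(1),proj(d,X+[z]).round(1))
E
```

```text
ringR top [403.7 206.4] (np.float64(403.5), np.float64(206.0)) [16 15 67] cen [ 0.6146 -0.2219] box [ 0.6155 -0.2213]
ringR sc [189.4 332. ] (np.float64(189.5), np.float64(332.0)) [ 24  21 131] cen [ 0.6149 -0.2218] box [ 0.615  -0.2217]
ringS top [412.6 257.5] (np.float64(412.5), np.float64(257.5)) [ 18  18 123] cen [ 0.4884 -0.2456] box [ 0.4885 -0.2453]
ringS sc [120. 311.] (np.float64(120.0), np.float64(311.0)) [ 27  23 222] cen [ 0.4871 -0.2447] box [ 0.487  -0.2446]
tall top [327.7 260.3] (np.float64(327.5), np.float64(260.5)) [ 22  22 392] cen [ 0.4784 -0.0303] box [ 0.478  -0.0299]
tall sc [187.9 206.4] (np.float64(188.0), np.float64(206.5)) [ 27  18 389] cen [ 0.4782 -0.0299] box [ 0.4785 -0.03  ]
low top [211.3 252.4] (np.float64(211.5), np.float64(252.5)) [ 24  24 404] cen [0.4883 0.2488] box [0.488  0.2482]
low sc [265.1 148.6] (np.float64(265.0), np.float64(148.5)) [ 25  14 220] cen [0.4889 0.2484] box [0.4885 0.2485]
long top [219.  192.3] (np.float64(219.0), np.float64(192.0)) [ 13  13 133] cen [0.635  0.2353] box [0.6356 0.2354]
short top [307.6 204.3] (np.float64(307.5), np.float64(204.5)) [ 16  16 205] cen [0.6128 0.0177] box [0.6122 0.0178]
long sc [319.4 174.6] (np.float64(319.5), np.float64(174.0)) [ 14  25 273] cen [0.6358 0.236 ] box [0.6352 0.2381]
short sc [261.8 237.5] (np.float64(261.5), np.float64(237.5)) [ 20  22 297] cen [0.6137 0.0152] box [0.6131 0.0149]
long 0 [318.  186.8] [221.6 194. ]
long 0.02 [318.5 180. ] [220.6 193.3]
long 0.04 [319. 173.] [219.6 192.5]
long 0.07 [319.8 162.1] [217.9 191.4]
short 0 [262.4 244.3] [307.1 204.9]
short 0.02 [262.1 237.3] [307.4 204.4]
short 0.04 [261.9 230.1] [307.8 203.8]
short 0.07 [261.5 218.9] [308.4 203. ]
```

```bash
cat > g.py <<'E'
# how far to a target TCP x y z [yaw deg], in tool units
import sys; from rig import ctrl; import numpy as np; from scipy.spatial.transform import Rotation as Ro
a=list(map(float,sys.argv[1:])); s=ctrl.state()
R=Ro.from_euler("xyz",s["orientation"]); T=Ro.from_euler("xyz",[np.pi,0,np.radians(a[3] if len(a)>3 else -90)])
print("t",round(s["time_s"],2),"p",s["ee_pos"].round(4),"rpy",np.degrees(s["orientation"]).round(2),"F",s["contact_force"].round(1),"w",s["grip_width"].round(4))
print("translation",(R.inv().apply(np.array(a[:3])-s["ee_pos"])/.3).round(3),"rot",((R.inv()*T).as_rotvec()/(np.pi/4)).round(3))
E
python3 -m inch '{"translation":[[0,0,0],[0,0,0],[0,0,0],[0,0,0]],"rot":[[0,0,0.2],[0,0,0.4],[0,0,0.583],[0,0,0.583]]}' 1
python3 g.py .635 .235 .2
```

```text
time_s: 0.6
ee_pos: [0.2429, -0.4926, 0.2175]
orientation: [3.141, 0.002, -1.57]
contact_force: [0.4, -0.2, -0.2]
grip_width: 0.0926Traceback (most recent call last):
  File "g.py", line 5, in <module>
    print("t",round(s["time_s"],2),"p",s["ee_pos"].round(4),"rpy",np.degrees(s["orientation"]).round(2),"F",s["contact_force"].round(1),"w",s["grip_width"].round(4))
                                                                                                                                            ^^^^^^^^^^^^^^^^^^^^^
AttributeError: 'float' object has no attribute 'round'
```

```bash
sed -i 's/s\["grip_width"\].round(4)/round(s["grip_width"],4)/' g.py
python3 -m inch '{"translation":[[-0.16,-0.09,0],[-0.32,-0.175,0],[-0.48,-0.26,0],[-0.64,-0.35,0],[-0.8,-0.435,0]],"rot":[[0,0,0],[0,0,0],[0,0,0],[0,0,0],[0,0,0]]}'
python3 -m inch '{"translation":[[-0.16,-0.09,0],[-0.32,-0.175,0],[-0.48,-0.26,0],[-0.64,-0.35,0],[-0.8,-0.435,0]],"rot":[[0,0,0],[0,0,0],[0,0,0],[0,0,0],[0,0,0]]}'
python3 g.py .635 .235 .2
```

```text
time_s: 1.23
ee_pos: [0.3737, -0.2508, 0.218]
orientation: [3.141, 0.002, -1.566]
contact_force: [0.5, -0.4, 0.3]
grip_width: 0.0927
time_s: 1.85
ee_pos: [0.5037, -0.0085, 0.2185]
orientation: [3.141, 0.002, -1.563]
contact_force: [1.1, -0.3, 0.5]
grip_width: 0.0929
t 1.85 p [ 0.5037 -0.0085  0.2185] rpy [ 1.7999e+02  1.3000e-01 -8.9540e+01] F [ 1.1 -0.3  0.5] w 0.0929
translation [-0.808 -0.444  0.063] rot [0.    0.003 0.01 ]
```

```bash
python3 -m inch '{"translation":[[-0.18,-0.1,0],[-0.36,-0.2,0.02],[-0.54,-0.3,0.04],[-0.7,-0.39,0.06],[-0.808,-0.444,0.063]],"rot":[[0,0,0],[0,0,0],[0,0,0],[0,0.003,0.01],[0,0.003,0.01]]}'
python3 -m inch '{"translation":[[0,0,0],[0,0,0]],"rot":[[0,0,0],[0,0,0]]}'
python3 g.py .635 .235 .2;python3 g.py .635 .235 .015
```

```text
time_s: 2.48
ee_pos: [0.6352, 0.2375, 0.1987]
orientation: [3.14, -0.0, -1.565]
contact_force: [0.2, -1.1, 0.8]
grip_width: 0.0928
time_s: 2.72
ee_pos: [0.6346, 0.2371, 0.198]
orientation: [3.138, -0.001, -1.563]
contact_force: [-0.3, 0.1, 0.2]
grip_width: 0.0931
t 2.73 p [0.6346 0.2371 0.198 ] rpy [ 1.7981e+02 -6.0000e-02 -8.9570e+01] F [-0.3  0.1  0.2] w 0.0931
translation [ 0.007 -0.001 -0.007] rot [ 0.004 -0.001  0.01 ]
t 2.73 p [0.6346 0.2371 0.198 ] rpy [ 1.7981e+02 -6.0000e-02 -8.9570e+01] F [-0.3  0.1  0.2] w 0.0931
translation [ 0.006 -0.003  0.61 ] rot [ 0.004 -0.001  0.01 ]
```

```bash
python3 -m inch '{"translation":[[0.006,-0.003,0.15],[0.006,-0.003,0.3],[0.006,-0.003,0.44],[0.006,-0.003,0.55],[0.006,-0.003,0.6]],"rot":[[0.004,0,0.01],[0.004,0,0.01],[0.004,0,0.01],[0.004,0,0.01],[0.004,0,0.01]]}'
python3 -m inch '{"translation":[[0,0,0.005],[0,0,0.005]],"rot":[[0,0,0],[0,0,0]]}'
python3 g.py .635 .235 .015
python3 - <<'E'
from m import *; from rig import viewer
a=[]
for n in("top","scene"):
    d=viewer.get_image(n);u,v=map(int,proj(d,[.635,.235,.03])); 
    a.append(cv2.resize(d["color"][v-45:v+45,u-45:u+45],(400,400),interpolation=cv2.INTER_CUBIC))
cv2.imwrite("pics/g1.png",np.hstack(a)[:,:,::-1])
E
```

```text
time_s: 3.35
ee_pos: [0.6335, 0.2332, 0.0164]
orientation: [3.138, -0.002, -1.572]
contact_force: [-0.3, -0.6, 0.4]
grip_width: 0.0929
time_s: 3.6
ee_pos: [0.6344, 0.2329, 0.0163]
orientation: [3.14, -0.002, -1.572]
contact_force: [-0.2, -0.3, 0.1]
grip_width: 0.0928
t 3.6 p [0.6344 0.2329 0.0163] rpy [ 1.7992e+02 -9.0000e-02 -9.0090e+01] F [-0.2 -0.3  0.1] w 0.0928
translation [-0.007 -0.002  0.004] rot [ 0.002 -0.002 -0.002]
```

View pics/g1.png

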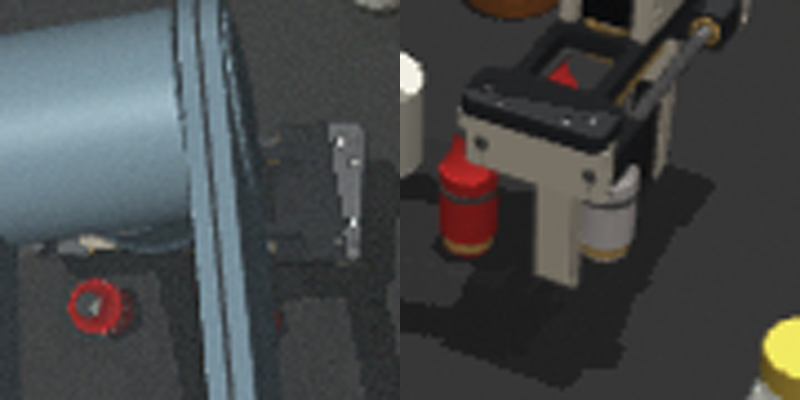

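The crop shows the open fingers straddling the silvery objective (right panel ≈(605,210)), with the red ones outside the jaws. I'll close on it.

```bash
python3 -m inch '{"translation":[[0,0,0],[0,0,0],[0,0,0],[0,0,0],[0,0,0]],"rot":[[0,0,0],[0,0,0],[0,0,0],[0,0,0],[0,0,0]]}' 0
python3 -m inch '{"translation":[[0,0,0],[0,0,0],[0,0,0],[0,0,0],[0,0,0]],"rot":[[0,0,0],[0,0,0],[0,0,0],[0,0,0],[0,0,0]]}'
python3 g.py .635 .235 .16
```

```text
time_s: 4.32
ee_pos: [0.6346, 0.2333, 0.0166]
orientation: [3.141, -0.001, -1.572]
contact_force: [0.6, -0.2, -0.2]
grip_width: 0.0474
time_s: 4.95
ee_pos: [0.6347, 0.2335, 0.0167]
orientation: [3.141, -0.001, -1.572]
contact_force: [0.2, 2.6, 0.2]
grip_width: 0.0289
t 4.95 p [0.6347 0.2335 0.0167] rpy [ 1.7998e+02 -7.0000e-02 -9.0070e+01] F [0.2 2.6 0.2] w 0.0289
translation [-0.004 -0.001 -0.478] rot [ 0.    -0.001 -0.002]
```

```bash
python3 -m inch '{"translation":[[0,0,-0.05],[0,0,-0.15],[0,0,-0.27],[0,0,-0.38],[0,0,-0.45]],"rot":[[0,0,0],[0,0,0],[0,0,0],[0,0,0],[0,0,0]]}'
python3 -m inch '{"translation":[[0.06,0,0],[0.18,0.01,0],[0.33,0.02,0],[0.48,0.03,0],[0.63,0.04,0]],"rot":[[0,0,0],[0,0,0],[0,0,0],[0,0,0],[0,0,0]]}'
python3 g.py .6148 -.2218 .15
```

```text
time_s: 5.58
ee_pos: [0.6352, 0.2332, 0.1544]
orientation: [-3.14, -0.002, -1.572]
contact_force: [0.4, -0.7, -3.4]
grip_width: 0.0294
time_s: 6.2
ee_pos: [0.6214, 0.0414, 0.1534]
orientation: [3.141, -0.002, -1.573]
contact_force: [0.0, -1.2, -2.2]
grip_width: 0.0293
t 6.2 p [0.6214 0.0414 0.1534] rpy [ 1.7995e+02 -1.2000e-01 -9.0110e+01] F [ 0.  -1.2 -2.2] w 0.0293
translation [0.877 0.02  0.013] rot [ 0.001 -0.003 -0.002]
```

```bash
python3 -m inch '{"translation":[[0.18,0.004,0],[0.36,0.008,0],[0.53,0.012,0],[0.68,0.015,0.01],[0.8,0.02,0.013]],"rot":[[0,0,0],[0,0,0],[0,0,0],[0,0,0],[0,0,0]]}'
python3 -m inch '{"translation":[[0.04,0,0],[0.07,0,0],[0.07,0,0],[0.07,0,0]],"rot":[[0,0,0],[0,0,0],[0,0,0],[0,0,0]]}'
python3 g.py .6148 -.2218 .045;python3 g.py .6148 -.2218 .03
```

```text
time_s: 6.82
ee_pos: [0.6128, -0.2016, 0.1484]
orientation: [3.138, -0.002, -1.575]
contact_force: [-0.2, -0.2, -2.1]
grip_width: 0.0293
time_s: 7.32
ee_pos: [0.6128, -0.2213, 0.1485]
orientation: [3.137, -0.001, -1.573]
contact_force: [0.1, 0.1, -2.4]
grip_width: 0.0291
t 7.33 p [ 0.6128 -0.2213  0.1485] rpy [ 1.7976e+02 -8.0000e-02 -9.0140e+01] F [ 0.1  0.1 -2.4] w 0.0291
translation [ 0.001 -0.008  0.345] rot [ 0.005 -0.002 -0.003]
t 7.33 p [ 0.6128 -0.2213  0.1485] rpy [ 1.7976e+02 -8.0000e-02 -9.0140e+01] F [ 0.1  0.1 -2.4] w 0.0291
translation [ 0.001 -0.008  0.395] rot [ 0.005 -0.002 -0.003]
```

```bash
python3 -m inch '{"translation":[[0.001,-0.007,0.08],[0.001,-0.007,0.17],[0.001,-0.007,0.25],[0.001,-0.007,0.31],[0.001,-0.007,0.335]],"rot":[[0.005,-0.002,-0.003],[0.005,-0.002,-0.003],[0.005,-0.002,-0.003],[0.005,-0.002,-0.003],[0.005,-0.002,-0.003]]}'
python3 -m inch '{"translation":[[0,0,0],[0,0,0]],"rot":[[0,0,0],[0,0,0]]}'
python3 g.py .6148 -.2218 .03
python3 - <<'E'
from m import *; from rig import viewer
d=viewer.get_image("scene");u,v=map(int,proj(d,[.615,-.222,.03])); 
c=d["color"].copy()
a=cv2.resize(c[v-50:v+50,u-50:u+50],(600,600),interpolation=cv2.INTER_CUBIC)
for z in(.033,.07,.1): print(z,((proj(d,[.6148,-.2218,z])-[u-50,v-50])*6).round())
cv2.imwrite("pics/p1.png",a[:,:,::-1])
E
```

```text
time_s: 7.95
ee_pos: [0.6142, -0.2208, 0.047]
orientation: [3.14, 0.001, -1.57]
contact_force: [-0.9, 0.7, -1.9]
grip_width: 0.0292
time_s: 8.2
ee_pos: [0.6148, -0.2209, 0.0479]
orientation: [3.141, 0.0, -1.57]
contact_force: [0.4, 0.2, -1.4]
grip_width: 0.029
t 8.2 p [ 0.6148 -0.2209  0.0479] rpy [ 1.7999e+02  2.0000e-02 -8.9940e+01] F [ 0.4  0.2 -1.4] w 0.029
translation [0.003 0.    0.06 ] rot [0.    0.    0.001]
0.033 [301. 298.]
0.07 [281. 217.]
0.1 [265. 147.]
```

View pics/p1.png

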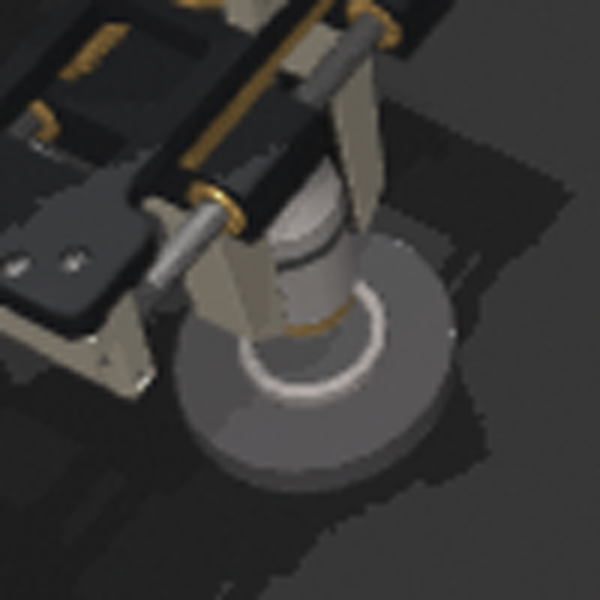

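```bash
python3 - <<'E'
from m import *; from rig import viewer
d=viewer.get_image("scene"); g=cv2.cvtColor(d["color"],cv2.COLOR_RGB2GRAY)
P=cloud(d)
for z in(.046,.05,.055,.06):
    u,v=proj(d,[.6148,-.2209,z]); w=15e-3*d["mtx"][0,0]/(d["R"]@[.6148,-.2209,z]+d["t"])[2]
    r=int(round(v)); print(z,"centre",u.round(1),"exp right",(u+w).round(1),g[r,int(u)-2:int(u)+16])
    q=P[r,int(u)-1:int(u)+int(w)-1]; print(q.round(3)[::2].tolist())
E
```

```text
0.046 centre 187.4 exp right 196.8 [ 95 107 109 108 112 112 109 105 102  98  92  88  83  86  86  86  86  86]
[[0.623, -0.232, 0.065], [0.626, -0.23, 0.065], [0.628, -0.228, 0.064], [0.629, -0.225, 0.06], [0.63, -0.222, 0.057]]
0.05 centre 187.0 exp right 196.5 [ 75  61  56  49  51  80 100 103 100  96  90  84  80  86  86  86  86  86]
[[0.624, -0.231, 0.07], [0.626, -0.229, 0.069], [0.629, -0.227, 0.069], [0.629, -0.224, 0.064], [0.629, -0.22, 0.059]]
0.055 centre 186.6 exp right 196.1 [112 109 111 113 112 110  87  58  47  72  93  88  81  77  77  86  86  86]
[[0.623, -0.231, 0.075], [0.626, -0.23, 0.076], [0.628, -0.228, 0.074], [0.629, -0.225, 0.072], [0.63, -0.221, 0.067]]
0.06 centre 186.1 exp right 195.7 [141 154 156 150 117 113 107 105  98  54  57  85  78  75  77  77  87  84]
[[0.625, -0.232, 0.082], [0.626, -0.229, 0.079], [0.628, -0.227, 0.078], [0.629, -0.224, 0.076], [0.63, -0.221, 0.072]]
```

The depth points on the body put its axis within about 1 mm of the ring's centre. I'll lower it gently.

```bash
python3 -m inch '{"translation":[[0.002,0,0.015],[0.003,0,0.03],[0.003,0,0.042],[0.003,0,0.051],[0.003,0,0.057]],"rot":[[0,0,0],[0,0,0],[0,0,0],[0,0,0],[0,0,0]]}'
python3 -m inch '{"translation":[[0,0,0.003],[0,0,0.005],[0,0,0.006]],"rot":[[0,0,0],[0,0,0],[0,0,0]]}'
python3 g.py .6148 -.2218 .0287
```

```text
time_s: 8.93
ee_pos: [0.6147, -0.222, 0.0305]
orientation: [3.141, 0.0, -1.57]
contact_force: [0.8, 0.0, -3.1]
grip_width: 0.0289
time_s: 9.3
ee_pos: [0.6148, -0.222, 0.0288]
orientation: [3.141, 0.0, -1.57]
contact_force: [-0.4, -1.0, -2.6]
grip_width: 0.0287
t 9.3 p [ 0.6148 -0.222   0.0288] rpy [ 1.7999e+02  2.0000e-02 -8.9950e+01] F [-0.4 -1.  -2.6] w 0.0287
translation [-0.001 -0.     0.   ] rot [0.    0.    0.001]
```

```bash
python3 -m inch '{"translation":[[0,0,0.002],[0,0,0.003]],"rot":[[0,0,0],[0,0,0]]}'
python3 -m inch '{"translation":[[0,0,0.002],[0,0,0.003]],"rot":[[0,0,0],[0,0,0]]}'
```

```text
time_s: 9.55
ee_pos: [0.6149, -0.222, 0.0286]
orientation: [-3.141, 0.0, -1.57]
contact_force: [-2.3, 1.0, 4.6]
grip_width: 0.0291
time_s: 9.8
ee_pos: [0.6151, -0.222, 0.0286]
orientation: [-3.141, -0.0, -1.57]
contact_force: [-3.0, 2.6, 8.2]
grip_width: 0.0289
```

Contact is felt at the expected height, so I'll release and lift.

```bash
python3 -m inch '{"translation":[[0,0,0],[0,0,0],[0,0,0],[0,0,0],[0,0,0]],"rot":[[0,0,0],[0,0,0],[0,0,0],[0,0,0],[0,0,0]]}' 1
python3 -m inch '{"translation":[[0,0,0],[0,0,0],[0,0,-0.02],[0,0,-0.1],[0,0,-0.2]],"rot":[[0,0,0],[0,0,0],[0,0,0],[0,0,0],[0,0,0]]}'
python3 -m inch '{"translation":[[0,0,-0.15],[0,0,-0.25],[0,0,-0.35],[0,0,-0.38],[0,0,-0.38]],"rot":[[0,0,0],[0,0,0],[0,0,0],[0,0,0],[0,0,0]]}'
python3 g.py .4783 -.030 .2
```

```text
time_s: 10.42
ee_pos: [0.615, -0.222, 0.0285]
orientation: [-3.141, -0.0, -1.57]
contact_force: [0.7, 0.7, -0.4]
grip_width: 0.0742
time_s: 11.05
ee_pos: [0.6145, -0.2217, 0.0888]
orientation: [3.141, 0.001, -1.57]
contact_force: [0.5, -0.6, -0.1]
grip_width: 0.093
time_s: 11.68
ee_pos: [0.6147, -0.2218, 0.203]
orientation: [-3.141, 0.0, -1.57]
contact_force: [0.5, -0.2, -0.1]
grip_width: 0.093
t 11.68 p [ 0.6147 -0.2218  0.203 ] rpy [-1.7999e+02  1.0000e-02 -8.9940e+01] F [ 0.5 -0.2 -0.1] w 0.093
translation [-0.64   0.454  0.01 ] rot [-0.     0.     0.001]
```

```bash
python3 -m inch '{"translation":[[-0.12,0.09,0],[-0.27,0.19,0],[-0.42,0.3,0],[-0.55,0.39,0],[-0.64,0.454,0.01]],"rot":[[0,0,0],[0,0,0],[0,0,0],[0,0,0],[0,0,0]]}'
python3 -m inch '{"translation":[[0,0,0],[0,0,0]],"rot":[[0,0,0],[0,0,0]]}'
python3 g.py .4783 -.030 .045
python3 - <<'E'
from m import *; from rig import viewer
a=[]
for n in("top","scene"):
    d=viewer.get_image(n);u,v=map(int,proj(d,[.615,-.222,.03]))
    a.append(cv2.resize(d["color"][v-35:v+35,u-35:u+35],(400,400),interpolation=cv2.INTER_CUBIC))
    P=cloud(d).reshape(-1,3); k=(np.hypot(P[:,0]-.615,P[:,1]+.222)<.03)&(P[:,2]>.03); q=P[k]
    print(n,len(q),"zmax",q[:,2].max().round(4))
    k=(q[:,2]>.03)&(q[:,2]<.057)if n=="scene" else q[:,2]>.052
    A=q[k]; from scipy.optimize import least_squares
    if n=="scene": print(least_squares(lambda c:np.hypot(A[:,0]-c[0],A[:,1]-c[1])-.015,[.615,-.222],loss="soft_l1",f_scale=.001).x.round(4))
    else: print(A[:,:2].mean(0).round(4))
cv2.imwrite("pics/s1.png",np.hstack(a)[:,:,::-1])
E
```

```text
time_s: 12.3
ee_pos: [0.476, -0.0281, 0.1985]
orientation: [3.139, 0.001, -1.569]
contact_force: [1.3, -0.5, -0.7]
grip_width: 0.0933
time_s: 12.55
ee_pos: [0.476, -0.0284, 0.1978]
orientation: [3.138, 0.001, -1.569]
contact_force: [0.1, -0.7, 0.1]
grip_width: 0.0927
t 12.55 p [ 0.476  -0.0284  0.1978] rpy [ 1.7979e+02  7.0000e-02 -8.9880e+01] F [ 0.1 -0.7  0.1] w 0.0927
translation [ 0.006 -0.009  0.509] rot [0.005 0.002 0.003]
top 150 zmax 0.08
[ 0.6137 -0.2187]
scene 439 zmax 0.0832
[ 0.6143 -0.2203]
```

View pics/s1.png

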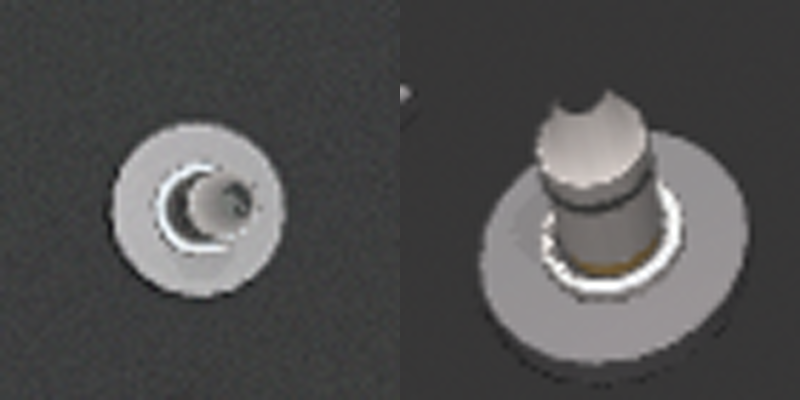

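The long objective stands upright inside the ring at the left panel's centre, ≈(205,210). Its top is at 0.082 m and its axis is within about 1.5 mm of centre. Next is the tall cover.

```bash
python3 -m inch '{"translation":[[0.003,-0.004,0.12],[0.006,-0.009,0.26],[0.006,-0.009,0.38],[0.006,-0.009,0.46],[0.006,-0.009,0.505]],"rot":[[0.005,0.002,0.003],[0.005,0.002,0.003],[0.005,0.002,0.003],[0.005,0.002,0.003],[0.005,0.002,0.003]]}'
python3 -m inch '{"translation":[[0,0,0],[0,0,0],[0,0,0],[0,0,0],[0,0,0]],"rot":[[0,0,0],[0,0,0],[0,0,0],[0,0,0],[0,0,0]]}' 0
python3 -m inch '{"translation":[[0,0,0],[0,0,0],[0,0,0],[0,0,0]],"rot":[[0,0,0],[0,0,0],[0,0,0],[0,0,0]]}'
python3 g.py .4783 -.030 .16
```

```text
time_s: 13.28
ee_pos: [0.4788, -0.0314, 0.045]
orientation: [3.141, -0.0, -1.573]
contact_force: [1.2, 0.5, 0.4]
grip_width: 0.0929
time_s: 13.9
ee_pos: [0.4792, -0.0314, 0.0456]
orientation: [-3.141, -0.0, -1.573]
contact_force: [0.7, -0.0, 3.4]
grip_width: 0.0535
time_s: 14.4
ee_pos: [0.4792, -0.0313, 0.0456]
orientation: [-3.141, -0.0, -1.573]
contact_force: [-0.3, 0.6, 1.1]
grip_width: 0.0535
t 14.4 p [ 0.4792 -0.0313  0.0456] rpy [-1.7998e+02 -2.0000e-02 -9.0140e+01] F [-0.3  0.6  1.1] w 0.0535
translation [-0.004  0.003 -0.381] rot [-0.    -0.    -0.003]
```

```bash
python3 -m inch '{"translation":[[0,0,-0.05],[0,0,-0.15],[0,0,-0.27],[0,0,-0.38],[0,0,-0.44]],"rot":[[0,0,0],[0,0,0],[0,0,0],[0,0,0],[0,0,0]]}'
python3 -m inch '{"translation":[[0.06,-0.04,0],[0.18,-0.13,0],[0.32,-0.23,0],[0.45,-0.33,0],[0.55,-0.4,0]],"rot":[[0,0,0],[0,0,0],[0,0,0],[0,0,0],[0,0,0]]}'
python3 -m inch '{"translation":[[0.02,-0.01,0],[0.02,-0.01,0],[0.02,-0.01,0]],"rot":[[0,0,0],[0,0,0],[0,0,0]]}'
python3 g.py .6155 -.222 .155
```

```text
time_s: 15.02
ee_pos: [0.4799, -0.0315, 0.1805]
orientation: [-3.138, -0.001, -1.573]
contact_force: [-0.0, 0.1, -1.3]
grip_width: 0.0539
time_s: 15.65
ee_pos: [0.6005, -0.1998, 0.1801]
orientation: [-3.139, -0.001, -1.575]
contact_force: [0.1, -0.2, -0.3]
grip_width: 0.054
time_s: 16.02
ee_pos: [0.6028, -0.2048, 0.1799]
orientation: [-3.14, -0.001, -1.574]
contact_force: [-0.4, 0.2, -0.9]
grip_width: 0.0537
t 16.02 p [ 0.6028 -0.2048  0.1799] rpy [-1.7988e+02 -4.0000e-02 -9.0180e+01] F [-0.4  0.2 -0.9] w 0.0537
translation [ 0.057 -0.042  0.083] rot [-0.003 -0.001 -0.004]
```

```bash
python3 -m inch '{"translation":[[0.03,-0.022,0.02],[0.057,-0.042,0.05],[0.057,-0.042,0.075],[0.057,-0.042,0.075]],"rot":[[0,0,0],[-0.003,0,-0.004],[-0.003,0,-0.004],[-0.003,0,-0.004]]}'
python3 -m inch '{"translation":[[0,0,0],[0,0,0]],"rot":[[0,0,0],[0,0,0]]}'
python3 g.py .6155 -.222 .0576
python3 - <<'E'
from m import *; from rig import viewer
a=[]
for n in("scene",):
    d=viewer.get_image(n);u,v=map(int,proj(d,[.615,-.222,.09]))
    a.append(cv2.resize(d["color"][v-50:v+50,u-50:u+50],(600,600),interpolation=cv2.INTER_CUBIC))
    P=cloud(d).reshape(-1,3); k=(np.hypot(P[:,0]-.615,P[:,1]+.222)<.034)&(P[:,2]>.11)&(P[:,2]<.185); q=P[k]
    print(len(q),q.min(0).round(3),q.max(0).round(3))
    c=d["color"].reshape(-1,3)[k]; A=q[(c.min(1)>90)&(np.ptp(c,axis=1)<25)&(q[:,2]<.135)]
    from scipy.optimize import least_squares
    r=least_squares(lambda c:np.hypot(A[:,0]-c[0],A[:,1]-c[1])-.027,[.615,-.222],loss="soft_l1",f_scale=.001); print(len(A),r.x.round(4),np.median(abs(r.fun)).round(4))
cv2.imwrite("pics/c1.png",np.hstack(a)[:,:,::-1])
E
```

```text
time_s: 16.52
ee_pos: [0.6147, -0.2215, 0.156]
orientation: [3.139, 0.001, -1.571]
contact_force: [-1.2, 0.8, 0.3]
grip_width: 0.0538
time_s: 16.77
ee_pos: [0.6147, -0.2214, 0.1562]
orientation: [3.139, 0.001, -1.571]
contact_force: [-0.5, 0.3, -1.0]
grip_width: 0.0539
t 16.77 p [ 0.6147 -0.2214  0.1562] rpy [ 1.7986e+02  4.0000e-02 -8.9990e+01] F [-0.5  0.3 -1. ] w 0.0539
translation [ 0.002 -0.004  0.329] rot [0.003 0.001 0.   ]
1146 [ 0.598 -0.255  0.11 ] [ 0.642 -0.189  0.185]
299 [ 0.6131 -0.2203] 0.0004
```

View pics/c1.png

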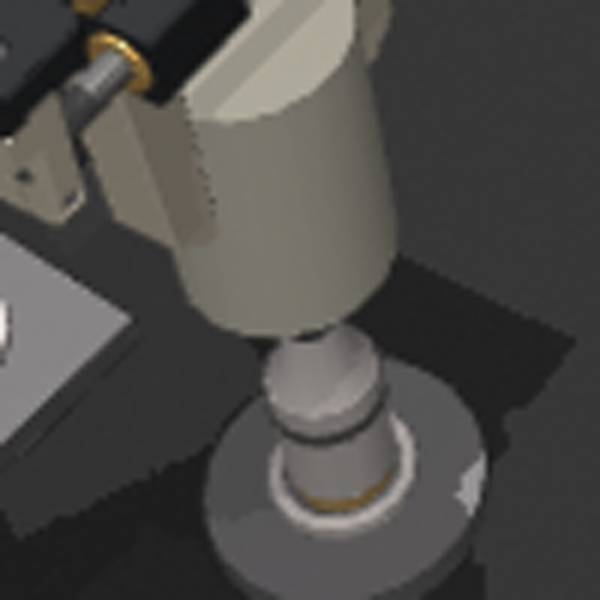

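The crop shows the cover held upright above the nose (nose ≈(310,345), rim ≈(290,330)). Its axis is within 2 mm, so I'll nudge +x and lower.

```bash
python3 -m inch '{"translation":[[0.002,-0.004,0.02],[0.002,-0.005,0.06],[0.002,-0.005,0.11],[0.002,-0.005,0.16],[0.002,-0.005,0.2]],"rot":[[0.003,0.001,0],[0.003,0.001,0],[0.003,0.001,0],[0.003,0.001,0],[0.003,0.001,0]]}'
python3 -m inch '{"translation":[[0,0,0.03],[0,0,0.06],[0,0,0.08],[0,0,0.095],[0,0,0.1]],"rot":[[0,0,0],[0,0,0],[0,0,0],[0,0,0],[0,0,0]]}'
python3 g.py .616 -.222 .0576
```

```text
time_s: 17.45
ee_pos: [0.6156, -0.2217, 0.0946]
orientation: [3.14, 0.001, -1.571]
contact_force: [1.2, 0.1, -0.8]
grip_width: 0.0538
time_s: 18.08
ee_pos: [0.6156, -0.2218, 0.0645]
orientation: [3.14, 0.001, -1.571]
contact_force: [-0.3, -0.3, -1.4]
grip_width: 0.0536
t 18.07 p [ 0.6156 -0.2218  0.0645] rpy [ 1.7993e+02  3.0000e-02 -9.0000e+01] F [-0.3 -0.3 -1.4] w 0.0536
translation [ 0.001 -0.001  0.023] rot [0.002 0.001 0.   ]
```

```bash
python3 -m inch '{"translation":[[0,-0.001,0.006],[0,-0.001,0.012],[0,-0.001,0.017],[0,-0.001,0.02],[0,-0.001,0.022]],"rot":[[0,0,0],[0,0,0],[0,0,0],[0,0,0],[0,0,0]]}'
python3 -m inch '{"translation":[[0,0,0.002],[0,0,0.003]],"rot":[[0,0,0],[0,0,0]]}'
python3 g.py .616 -.222 .0576
```

```text
time_s: 18.7
ee_pos: [0.6159, -0.2218, 0.0578]
orientation: [3.14, 0.001, -1.571]
contact_force: [-0.4, -0.5, -0.8]
grip_width: 0.0535
time_s: 18.95
ee_pos: [0.6159, -0.2217, 0.0576]
orientation: [3.141, 0.0, -1.571]
contact_force: [-1.7, 1.4, 6.1]
grip_width: 0.0536
t 18.95 p [ 0.6159 -0.2217  0.0576] rpy [ 1.7994e+02  2.0000e-02 -8.9990e+01] F [-1.7  1.4  6.1] w 0.0536
translation [ 0.001 -0.     0.   ] rot [0.001 0.    0.   ]
```

Contact is at the expected height. I'll release, rise and head for the short objective.

```bash
python3 -m inch '{"translation":[[0,0,0],[0,0,0],[0,0,0],[0,0,0],[0,0,0]],"rot":[[0,0,0],[0,0,0],[0,0,0],[0,0,0],[0,0,0]]}' 1
python3 -m inch '{"translation":[[0,0,0],[0,0,-0.08],[0,0,-0.2],[0,0,-0.33],[0,0,-0.43]],"rot":[[0,0,0],[0,0,0],[0,0,0],[0,0,0],[0,0,0]]}'
python3 -m inch '{"translation":[[-0.12,0,0],[-0.28,0,0],[-0.45,0.005,0],[-0.62,0.01,0],[-0.75,0.01,0]],"rot":[[0,0,0],[0,0,0],[0,0,0],[0,0,0],[0,0,0]]}'
python3 -m inch '{"translation":[[-0.04,0,0],[-0.04,0,0],[-0.04,0,0]],"rot":[[0,0,0],[0,0,0],[0,0,0]]}'
python3 g.py .613 .0175 .0085
python3 - <<'E'
from m import *; from rig import viewer
a=[]
for n in("top","scene"):
    d=viewer.get_image(n);u,v=map(int,proj(d,[.615,-.222,.05]))
    a.append(cv2.resize(d["color"][v-35:v+35,u-35:u+35],(400,400),interpolation=cv2.INTER_CUBIC))
    P=cloud(d).reshape(-1,3); k=(np.hypot(P[:,0]-.615,P[:,1]+.222)<.04)&(P[:,2]>.085); q=P[k]
    print(n,len(q),"z",np.median(q[:,2]).round(4),q[:,:2].mean(0).round(4))
cv2.imwrite("pics/s2.png",np.hstack(a)[:,:,::-1])
E
```

```text
time_s: 19.58
ee_pos: [0.6159, -0.2218, 0.0575]
orientation: [3.141, 0.0, -1.571]
contact_force: [-0.3, 0.3, -0.0]
grip_width: 0.0923
time_s: 20.2
ee_pos: [0.6164, -0.222, 0.1884]
orientation: [-3.141, -0.0, -1.571]
contact_force: [-0.5, 0.1, -0.2]
grip_width: 0.0933
time_s: 20.82
ee_pos: [0.613, 0.0051, 0.1885]
orientation: [-3.141, -0.0, -1.57]
contact_force: [1.1, -0.3, 0.6]
grip_width: 0.0926
time_s: 21.2
ee_pos: [0.6132, 0.0157, 0.1884]
orientation: [-3.141, -0.001, -1.571]
contact_force: [-0.1, -0.7, 1.2]
grip_width: 0.0933
t 21.2 p [0.6132 0.0157 0.1884] rpy [-1.7997e+02 -4.0000e-02 -9.0010e+01] F [-0.1 -0.7  1.2] w 0.0933
translation [-0.007  0.001  0.6  ] rot [-0.001 -0.001 -0.   ]
top 419 z 0.093 [ 0.6143 -0.2207]
scene 928 z 0.0941 [ 0.6172 -0.2234]
```

View pics/s2.png

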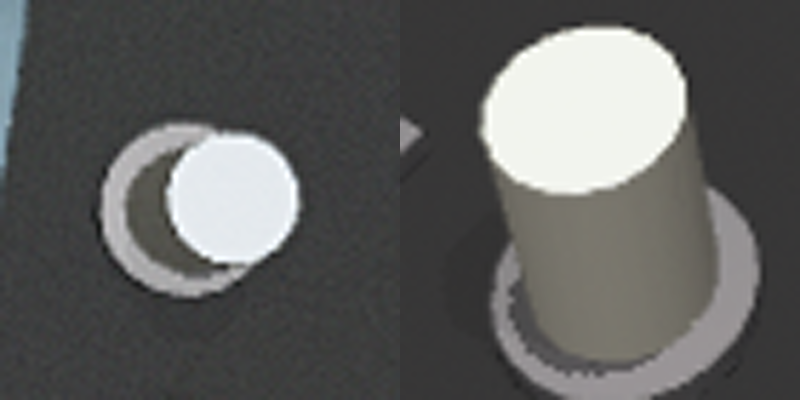

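The tall cover sits on the round base with its top at 0.094 m as expected, upright and centred. Next is the short objective. I'll grip it high so the tips clear the 18 mm high ring.

```bash
python3 -m inch '{"translation":[[-0.007,0,0.12],[-0.007,0,0.28],[-0.007,0,0.43],[-0.007,0,0.53],[-0.007,0,0.58]],"rot":[[0,0,0],[0,0,0],[0,0,0],[0,0,0],[0,0,0]]}'
python3 -m inch '{"translation":[[0,0,0.01],[0,0,0.017],[0,0,0.017]],"rot":[[0,0,0],[0,0,0],[0,0,0]]}'
python3 g.py .613 .0175 .0085
```

```text
time_s: 21.92
ee_pos: [0.6122, 0.0165, 0.0125]
orientation: [3.139, -0.0, -1.573]
contact_force: [0.0, 0.3, 0.9]
grip_width: 0.0927
time_s: 22.3
ee_pos: [0.6131, 0.0163, 0.0085]
orientation: [3.141, -0.001, -1.573]
contact_force: [-0.3, 1.1, 0.2]
grip_width: 0.0929
t 22.3 p [0.6131 0.0163 0.0085] rpy [ 1.7998e+02 -3.0000e-02 -9.0140e+01] F [-0.3  1.1  0.2] w 0.0929
translation [-0.004  0.    -0.   ] rot [ 0.001 -0.001 -0.003]
```

```bash
python3 -m inch '{"translation":[[0,0,0],[0,0,0],[0,0,0],[0,0,0],[0,0,0]],"rot":[[0,0,0],[0,0,0],[0,0,0],[0,0,0],[0,0,0]]}' 0
python3 -m inch '{"translation":[[0,0,0],[0,0,0],[0,0,0],[0,0,0],[0,0,0]],"rot":[[0,0,0],[0,0,0],[0,0,0],[0,0,0],[0,0,0]]}'
python3 -m inch '{"translation":[[0,0,-0.01],[0,0,-0.03],[0,0,-0.05],[0,0,-0.06],[0,0,-0.06]],"rot":[[0,0,0],[0,0,0],[0,0,0],[0,0,0],[0,0,0]]}'
python3 - <<'E'
from m import *; from rig import viewer
d=viewer.get_image("scene");u,v=map(int,proj(d,[.613,.0175,.035]))
cv2.imwrite("pics/sh.png",cv2.resize(d["color"][v-40:v+40,u-40:u+40],(500,500),interpolation=cv2.INTER_CUBIC)[:,:,::-1])
E
```

```text
time_s: 22.92
ee_pos: [0.613, 0.0163, 0.0084]
orientation: [3.141, -0.0, -1.573]
contact_force: [-0.1, 0.4, -0.5]
grip_width: 0.0476
time_s: 23.55
ee_pos: [0.613, 0.0164, 0.0084]
orientation: [3.141, -0.0, -1.573]
contact_force: [-0.3, 2.2, 0.1]
grip_width: 0.0364
time_s: 24.18
ee_pos: [0.6133, 0.0163, 0.0269]
orientation: [-3.141, -0.001, -1.573]
contact_force: [-0.7, 0.4, -1.9]
grip_width: 0.0365
```

View pics/sh.png

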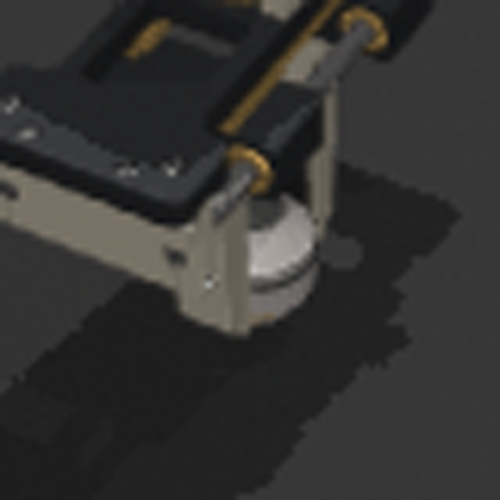

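The objective is held upright (scene crop ≈(285,265)). I'll lift it and carry it to the square base.

```bash
python3 -m inch '{"translation":[[0,0,-0.05],[0,0,-0.15],[0,0,-0.27],[0,0,-0.37],[0,0,-0.42]],"rot":[[0,0,0],[0,0,0],[0,0,0],[0,0,0],[0,0,0]]}'
python3 -m inch '{"translation":[[0.06,0.03,0],[0.18,0.09,0],[0.33,0.16,0],[0.48,0.23,0],[0.62,0.3,0]],"rot":[[0,0,0],[0,0,0],[0,0,0],[0,0,0],[0,0,0]]}'
python3 g.py .488 -.245 .15
```

```text
time_s: 24.85
ee_pos: [0.6141, 0.0164, 0.1554]
orientation: [-3.138, -0.001, -1.573]
contact_force: [0.6, 0.5, -1.6]
grip_width: 0.0364
time_s: 25.48
ee_pos: [0.5211, -0.1713, 0.1538]
orientation: [-3.141, -0.0, -1.574]
contact_force: [0.7, -0.7, -1.6]
grip_width: 0.0361
t 25.48 p [ 0.5211 -0.1713  0.1538] rpy [-1.7996e+02 -1.0000e-02 -9.0160e+01] F [ 0.7 -0.7 -1.6] w 0.0361
translation [0.246 0.11  0.013] rot [-0.001 -0.    -0.004]
```

```bash
python3 -m inch '{"translation":[[0.11,0.05,0],[0.19,0.085,0.01],[0.23,0.105,0.013],[0.246,0.11,0.013],[0.246,0.11,0.013]],"rot":[[0,0,-0.004],[0,0,-0.004],[0,0,-0.004],[0,0,-0.004],[0,0,-0.004]]}'
python3 -m inch '{"translation":[[0,0,0.04],[0,0,0.13],[0,0,0.22],[0,0,0.29],[0,0,0.33]],"rot":[[0,0,0],[0,0,0],[0,0,0],[0,0,0],[0,0,0]]}'
python3 -m inch '{"translation":[[0,0,0],[0,0,0]],"rot":[[0,0,0],[0,0,0]]}'
python3 g.py .488 -.245 .0204
python3 - <<'E'
from m import *; from rig import viewer
d=viewer.get_image("scene");u,v=map(int,proj(d,[.488,-.245,.035]))
cv2.imwrite("pics/sp.png",cv2.resize(d["color"][v-40:v+40,u-40:u+40],(600,600),interpolation=cv2.INTER_CUBIC)[:,:,::-1])
for z in(.036,.055): print(z,((proj(d,[.488,-.245,z])-[u-40,v-40])*7.5).round())
E
```

```text
time_s: 26.1
ee_pos: [0.4879, -0.2447, 0.1497]
orientation: [-3.141, 0.0, -1.57]
contact_force: [-0.3, 0.5, -1.3]
grip_width: 0.0366
time_s: 26.72
ee_pos: [0.4875, -0.2432, 0.0489]
orientation: [3.14, 0.002, -1.569]
contact_force: [0.1, -0.2, -0.9]
grip_width: 0.0362
time_s: 26.98
ee_pos: [0.4879, -0.2432, 0.0493]
orientation: [3.141, 0.001, -1.569]
contact_force: [0.1, 0.4, -1.1]
grip_width: 0.0367
t 26.98 p [ 0.4879 -0.2432  0.0493] rpy [ 1.7995e+02  9.0000e-02 -8.9880e+01] F [ 0.1  0.4 -1.1] w 0.0367
translation [ 0.006 -0.     0.096] rot [0.001 0.002 0.003]
0.036 [305. 300.]
0.055 [285. 248.]
```

View pics/sp.png

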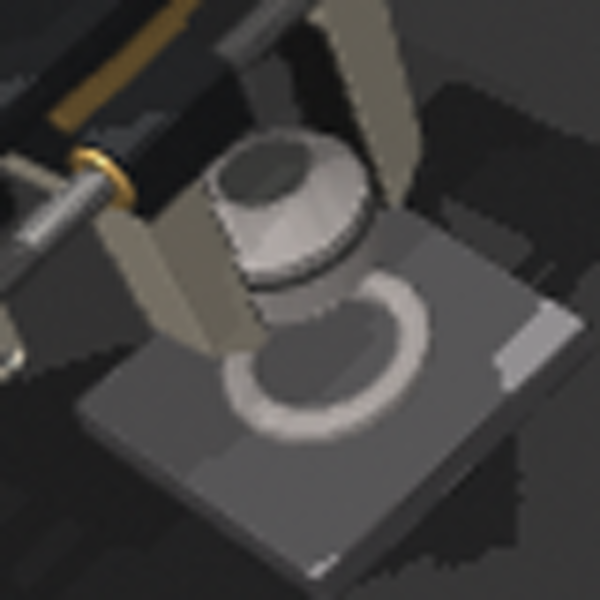

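The short objective is upright and on axis over the ring (crop ≈(290,250)). I'll lower it.

```bash
python3 -m inch '{"translation":[[0.003,0,0.02],[0.006,0,0.045],[0.006,0,0.065],[0.006,0,0.08],[0.006,0,0.087]],"rot":[[0,0.002,0.003],[0,0.002,0.003],[0,0.002,0.003],[0,0.002,0.003],[0,0.002,0.003]]}'
python3 -m inch '{"translation":[[0,0,0.003],[0,0,0.005],[0,0,0.005]],"rot":[[0,0,0],[0,0,0],[0,0,0]]}'
python3 g.py .488 -.245 .0204
```

```text
time_s: 27.65
ee_pos: [0.4878, -0.2451, 0.023]
orientation: [3.141, -0.0, -1.571]
contact_force: [0.0, 0.3, -1.7]
grip_width: 0.0362
time_s: 28.02
ee_pos: [0.4879, -0.2451, 0.0216]
orientation: [3.141, -0.0, -1.571]
contact_force: [0.5, 0.1, -0.7]
grip_width: 0.0365
t 28.02 p [ 0.4879 -0.2451  0.0216] rpy [ 1.7996e+02 -1.0000e-02 -9.0020e+01] F [ 0.5  0.1 -0.7] w 0.0365
translation [-0.    -0.     0.004] rot [ 0.001 -0.    -0.001]
```

```bash
python3 -m inch '{"translation":[[0,0,0.002],[0,0,0.004]],"rot":[[0,0,0],[0,0,0]]}'
python3 -m inch '{"translation":[[0,0,0.001],[0,0,0.002]],"rot":[[0,0,0],[0,0,0]]}'
```

```text
time_s: 28.28
ee_pos: [0.488, -0.2452, 0.0204]
orientation: [3.141, -0.0, -1.571]
contact_force: [0.4, -0.8, -1.4]
grip_width: 0.0366
time_s: 28.52
ee_pos: [0.488, -0.2451, 0.0203]
orientation: [3.141, -0.0, -1.571]
contact_force: [-1.9, 1.8, 7.1]
grip_width: 0.0366
```

Contact, with the foot on the base. I'll release and rise, then go over the low cover.

```bash
python3 -m inch '{"translation":[[0,0,0],[0,0,0],[0,0,0],[0,0,0],[0,0,0]],"rot":[[0,0,0],[0,0,0],[0,0,0],[0,0,0],[0,0,0]]}' 1
python3 -m inch '{"translation":[[0,0,0],[0,0,-0.05],[0,0,-0.17],[0,0,-0.33],[0,0,-0.5]],"rot":[[0,0,0],[0,0,0],[0,0,0],[0,0,0],[0,0,0]]}'
python3 -m inch '{"translation":[[-0.15,0,-0.04],[-0.33,0,-0.04],[-0.5,0,-0.04],[-0.66,0,-0.04],[-0.82,0,-0.04]],"rot":[[0,0,0],[0,0,0],[0,0,0],[0,0,0],[0,0,0]]}'
python3 g.py .4887 .2485 .18
python3 - <<'E'
from m import *; from rig import viewer
from scipy.optimize import least_squares
a=[]
for n in("top","scene"):
    d=viewer.get_image(n);u,v=map(int,proj(d,[.488,-.245,.03]))
    a.append(cv2.resize(d["color"][v-35:v+35,u-35:u+35],(400,400),interpolation=cv2.INTER_CUBIC))
    P=cloud(d).reshape(-1,3); k=(np.hypot(P[:,0]-.488,P[:,1]+.245)<.03)&(P[:,2]>.022); q=P[k]
    A=q[(q[:,2]<.038)]; print(n,len(q),"zmax",q[:,2].max().round(4),"mean",q[:,:2].mean(0).round(4))
    if n=="scene": print(least_squares(lambda c:np.hypot(A[:,0]-c[0],A[:,1]-c[1])-.019,[.488,-.245],loss="soft_l1",f_scale=.001).x.round(4))
cv2.imwrite("pics/s3.png",np.hstack(a)[:,:,::-1])
E
```

```text
time_s: 29.15
ee_pos: [0.488, -0.2451, 0.0203]
orientation: [3.141, -0.0, -1.571]
contact_force: [-0.2, -0.8, -0.1]
grip_width: 0.0821
time_s: 29.78
ee_pos: [0.4878, -0.2449, 0.1726]
orientation: [3.141, -0.001, -1.571]
contact_force: [1.0, -0.2, -0.1]
grip_width: 0.0933
time_s: 30.4
ee_pos: [0.4879, 0.0026, 0.1858]
orientation: [-3.14, -0.001, -1.571]
contact_force: [1.0, -0.5, 0.1]
grip_width: 0.093
t 30.4 p [0.4879 0.0026 0.1858] rpy [-1.7991e+02 -5.0000e-02 -9.0030e+01] F [ 1.  -0.5  0.1] w 0.093
translation [-0.82  -0.002  0.018] rot [-0.002 -0.001 -0.001]
top 212 zmax 0.0506 mean [ 0.4871 -0.2429]
scene 499 zmax 0.0523 mean [ 0.492  -0.2474]
[ 0.4874 -0.2447]
```

View pics/s3.png

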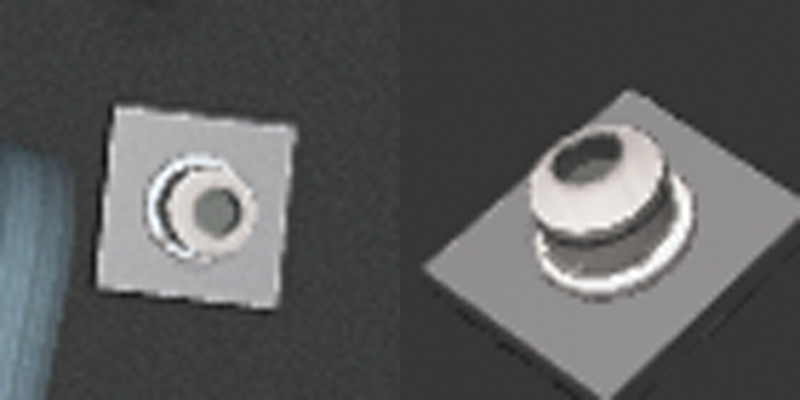

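The short objective is seated upright in the ring, with its top at 0.050 m and its axis within 1 mm. The low cover is last.

```bash
python3 -m inch '{"translation":[[-0.18,0,0],[-0.36,0,0],[-0.54,0,0],[-0.7,0,0.01],[-0.82,-0.002,0.018]],"rot":[[0,0,0],[0,0,0],[0,0,0],[0,0,0],[0,0,0]]}'
python3 -m inch '{"translation":[[0,0,0],[0,0,0],[0,0,0]],"rot":[[0,0,0],[0,0,0],[0,0,0]]}'
python3 g.py .4887 .2485 .018
```

```text
time_s: 31.12
ee_pos: [0.4872, 0.2525, 0.1813]
orientation: [-3.139, 0.001, -1.566]
contact_force: [1.6, 0.1, -0.2]
grip_width: 0.0932
time_s: 31.5
ee_pos: [0.4875, 0.2511, 0.1817]
orientation: [-3.139, 0.001, -1.567]
contact_force: [1.0, -1.3, -0.6]
grip_width: 0.0927
t 31.5 p [0.4875 0.2511 0.1817] rpy [-1.7985e+02  3.0000e-02 -8.9800e+01] F [ 1.  -1.3 -0.6] w 0.0927
translation [ 0.009 -0.003  0.546] rot [-0.003  0.001  0.004]
```

```bash
python3 -m inch '{"translation":[[0.005,-0.003,0.12],[0.009,-0.003,0.27],[0.009,-0.003,0.41],[0.009,-0.003,0.5],[0.009,-0.003,0.54]],"rot":[[-0.003,0,0.004],[-0.003,0,0.004],[-0.003,0,0.004],[-0.003,0,0.004],[-0.003,0,0.004]]}'
python3 -m inch '{"translation":[[0,0,0],[0,0,0],[0,0,0],[0,0,0],[0,0,0]],"rot":[[0,0,0],[0,0,0],[0,0,0],[0,0,0],[0,0,0]]}' 0
python3 -m inch '{"translation":[[0,0,0],[0,0,0],[0,0,0],[0,0,0]],"rot":[[0,0,0],[0,0,0],[0,0,0],[0,0,0]]}'
python3 g.py .4887 .2485 .16
```

```text
time_s: 32.12
ee_pos: [0.4882, 0.2472, 0.0184]
orientation: [3.139, -0.0, -1.572]
contact_force: [-1.0, 0.2, 0.7]
grip_width: 0.0932
time_s: 32.75
ee_pos: [0.4889, 0.2474, 0.0193]
orientation: [3.141, 0.0, -1.572]
contact_force: [-0.3, -0.2, 5.4]
grip_width: 0.0587
time_s: 33.25
ee_pos: [0.4889, 0.2475, 0.0193]
orientation: [3.141, 0.0, -1.572]
contact_force: [-0.7, 1.2, 1.4]
grip_width: 0.0588
t 33.25 p [0.4889 0.2475 0.0193] rpy [ 1.7997e+02  2.0000e-02 -9.0070e+01] F [-0.7  1.2  1.4] w 0.0588
translation [-0.004  0.001 -0.469] rot [ 0.001  0.    -0.001]
```

```bash
python3 -m inch '{"translation":[[0,0,-0.05],[0,0,-0.15],[0,0,-0.27],[0,0,-0.38],[0,0,-0.44]],"rot":[[0,0,0],[0,0,0],[0,0,0],[0,0,0],[0,0,0]]}'
python3 -m inch '{"translation":[[0.06,0,0],[0.18,0,0],[0.33,0,0],[0.48,0,0],[0.63,0,0]],"rot":[[0,0,0],[0,0,0],[0,0,0],[0,0,0],[0,0,0]]}'
python3 -m inch '{"translation":[[0.16,0,0],[0.32,0,0],[0.47,0,0],[0.61,0,0],[0.72,0,0]],"rot":[[0,0,0],[0,0,0],[0,0,0],[0,0,0],[0,0,0]]}'
python3 g.py .4882 -.245 .15
```

```text
time_s: 33.88
ee_pos: [0.4897, 0.2476, 0.1542]
orientation: [-3.139, 0.001, -1.572]
contact_force: [-1.0, 0.4, -1.1]
grip_width: 0.0584
time_s: 34.5
ee_pos: [0.4883, 0.0564, 0.1532]
orientation: [-3.141, 0.001, -1.572]
contact_force: [0.9, -0.1, -0.5]
grip_width: 0.0588
time_s: 35.12
ee_pos: [0.4865, -0.162, 0.1521]
orientation: [3.141, 0.001, -1.574]
contact_force: [-0.0, 0.5, 0.8]
grip_width: 0.0585
t 35.12 p [ 0.4865 -0.162   0.1521] rpy [ 1.7996e+02  7.0000e-02 -9.0160e+01] F [-0.   0.5  0.8] w 0.0585
translation [ 0.277 -0.007  0.007] rot [ 0.001  0.002 -0.003]
```

```bash
python3 -m inch '{"translation":[[0.12,-0.003,0],[0.21,-0.006,0],[0.26,-0.007,0.03],[0.277,-0.007,0.09],[0.277,-0.007,0.16]],"rot":[[0,0.002,-0.003],[0,0.002,-0.003],[0,0.002,-0.003],[0,0.002,-0.003],[0,0.002,-0.003]]}'
python3 -m inch '{"translation":[[0,0,0.02],[0,0,0.03],[0,0,0.03]],"rot":[[0,0,0],[0,0,0],[0,0,0]]}'
python3 g.py .4882 -.245 .0313
python3 - <<'E'
from m import *; from rig import viewer
from scipy.optimize import least_squares
d=viewer.get_image("scene");u,v=map(int,proj(d,[.488,-.245,.06]))
cv2.imwrite("pics/lc.png",cv2.resize(d["color"][v-45:v+45,u-45:u+45],(600,600),interpolation=cv2.INTER_CUBIC)[:,:,::-1])
c=d["color"].reshape(-1,3);P=cloud(d).reshape(-1,3); r=np.hypot(P[:,0]-.488,P[:,1]+.245)
A=P[(r<.036)&(r>.022)&(P[:,2]>.077)&(P[:,2]<.112)&(P[:,1]>-.27)&(P[:,1]<-.228)]
f=least_squares(lambda c:np.hypot(A[:,0]-c[0],A[:,1]-c[1])-.030,[.488,-.245],loss="soft_l1",f_scale=.001); print(len(A),f.x.round(4),np.median(abs(f.fun)).round(4))
E
```

```text
time_s: 35.75
ee_pos: [0.4874, -0.2452, 0.1027]
orientation: [3.14, 0.0, -1.572]
contact_force: [-0.4, -0.3, -1.1]
grip_width: 0.0584
time_s: 36.12
ee_pos: [0.4875, -0.2452, 0.0939]
orientation: [3.14, 0.0, -1.572]
contact_force: [0.3, -0.6, -0.9]
grip_width: 0.0585
t 36.12 p [ 0.4875 -0.2452  0.0939] rpy [179.93   0.   -90.05] F [ 0.3 -0.6 -0.9] w 0.0585
translation [-0.001 -0.003  0.209] rot [ 0.002  0.    -0.001]
416 [ 0.4861 -0.2442] 0.0005
```

View pics/lc.png

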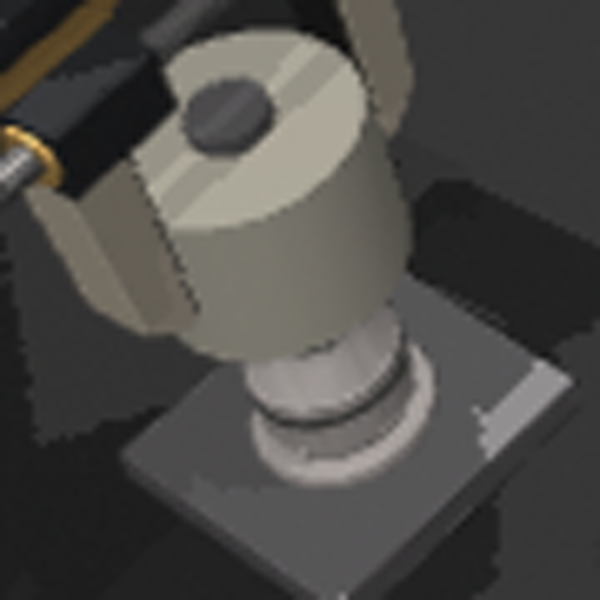

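The cover hangs upright over the short objective (rim ≈(290,355)) and sits about 1 mm low in x. I'll nudge it and lower.

```bash
python3 -m inch '{"translation":[[0,-0.004,0.02],[0,-0.004,0.06],[0,-0.004,0.1],[0,-0.004,0.135],[0,-0.004,0.155]],"rot":[[0.002,0,0],[0.002,0,0],[0.002,0,0],[0.002,0,0],[0.002,0,0]]}'
python3 -m inch '{"translation":[[0,0,0.015],[0,0,0.03],[0,0,0.04],[0,0,0.045]],"rot":[[0,0,0],[0,0,0],[0,0,0],[0,0,0]]}'
python3 g.py .4884 -.245 .0313
```

```text
time_s: 36.8
ee_pos: [0.4884, -0.245, 0.0465]
orientation: [3.141, 0.001, -1.572]
contact_force: [-0.3, -0.5, -0.5]
grip_width: 0.0584
time_s: 37.3
ee_pos: [0.4885, -0.245, 0.033]
orientation: [3.141, 0.001, -1.572]
contact_force: [-0.2, -0.2, -0.3]
grip_width: 0.0584
t 37.3 p [ 0.4885 -0.245   0.033 ] rpy [ 1.7998e+02  3.0000e-02 -9.0040e+01] F [-0.2 -0.2 -0.3] w 0.0584
translation [-0.     0.     0.006] rot [ 0.     0.001 -0.001]
```

```bash
python3 -m inch '{"translation":[[0,0,0.002],[0,0,0.004],[0,0,0.005]],"rot":[[0,0,0],[0,0,0],[0,0,0]]}'
python3 -m inch '{"translation":[[0,0,0.001],[0,0,0.0025]],"rot":[[0,0,0],[0,0,0]]}'
```

```text
time_s: 37.67
ee_pos: [0.4885, -0.2451, 0.0316]
orientation: [3.141, 0.0, -1.572]
contact_force: [0.0, 0.1, -0.9]
grip_width: 0.0587
time_s: 37.92
ee_pos: [0.4886, -0.2451, 0.0313]
orientation: [-3.142, 0.0, -1.572]
contact_force: [-2.1, 1.0, 6.8]
grip_width: 0.0587
```

Contact at the expected height. I'll release, rise, move clear and check.

```bash
python3 -m inch '{"translation":[[0,0,0],[0,0,0],[0,0,0],[0,0,0],[0,0,0]],"rot":[[0,0,0],[0,0,0],[0,0,0],[0,0,0],[0,0,0]]}' 1
python3 -m inch '{"translation":[[0,0,0],[0,0,-0.05],[0,0,-0.17],[0,0,-0.33],[0,0,-0.5]],"rot":[[0,0,0],[0,0,0],[0,0,0],[0,0,0],[0,0,0]]}'
python3 -m inch '{"translation":[[-0.1,0,-0.04],[-0.25,0,-0.04],[-0.42,0,-0.04],[-0.6,0,-0.04],[-0.7,0,-0.04]],"rot":[[0,0,0],[0,0,0],[0,0,0],[0,0,0],[0,0,0]]}'
python3 -m inch '{"translation":[[0,0,0],[0,0,0],[0,0,0],[0,0,0]],"rot":[[0,0,0],[0,0,0],[0,0,0],[0,0,0]]}'
python3 - <<'E'
from m import *; from rig import viewer
a=[]
for n in("top","scene"):
    d=viewer.get_image(n);u,v=map(int,proj(d,[.55,-.235,.03])); o=max(0,v-60)
    a.append(cv2.resize(d["color"][o:o+120,u-60:u+60],(400,400),interpolation=cv2.INTER_CUBIC))
    P=cloud(d).reshape(-1,3); c=d["color"].reshape(-1,3).min(1)
    for nm,X,z in(("low",(.488,-.245),.062),("tall",(.615,-.222),.094)):
        q=P[(np.hypot(P[:,0]-X[0],P[:,1]-X[1])<.045)&(abs(P[:,2]-z)<.004)&(c>195)]
        print(n,nm,len(q),"z",np.median(q[:,2]).round(4),((q.max(0)+q.min(0))/2)[:2].round(4),"tilt",np.linalg.lstsq(np.c_[q[:,:2],np.ones(len(q))],q[:,2],rcond=None)[0][:2].round(3))
cv2.imwrite("pics/end.png",np.hstack(a)[:,:,::-1])
E
```

```text
time_s: 38.55
ee_pos: [0.4886, -0.2451, 0.0312]
orientation: [3.142, 0.0, -1.572]
contact_force: [0.5, 0.0, 0.5]
grip_width: 0.0931
time_s: 39.17
ee_pos: [0.4884, -0.245, 0.1835]
orientation: [-3.141, 0.0, -1.572]
contact_force: [0.6, -0.5, 0.5]
grip_width: 0.0933
time_s: 39.8
ee_pos: [0.4882, -0.0326, 0.1969]
orientation: [-3.14, 0.0, -1.57]
contact_force: [1.1, 0.2, -0.5]
grip_width: 0.0931
time_s: 40.3
ee_pos: [0.4882, -0.0336, 0.1969]
orientation: [-3.14, 0.0, -1.572]
contact_force: [-0.3, 0.5, -0.7]
grip_width: 0.093
top low 241 z 0.0612 [ 0.4869 -0.2497] tilt [0.005 0.009]
top tall 354 z 0.0932 [ 0.6144 -0.2212] tilt [-0.004 -0.   ]
scene low 705 z 0.0627 [ 0.4878 -0.2446] tilt [-0.001  0.001]
scene tall 790 z 0.0944 [ 0.6149 -0.2213] tilt [ 0.002 -0.007]
```

View pics/end.png

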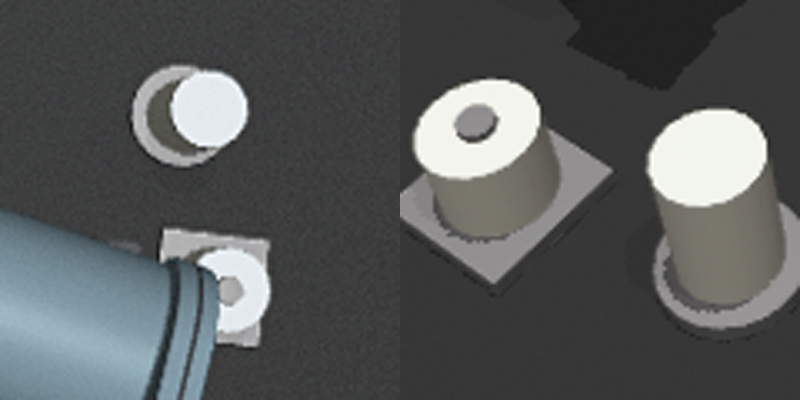

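Both covers sit flat and centred. The tops are at about 0.062 m and 0.094 m, and the low cover is partly hidden by the arm in the top view. I'm handing in.

```bash
python3 -c "
from rig import ctrl
print(ctrl.finish_job())"
```

```text
the job is handed in; nothing more can be done
None
```

I packed both objectives in the order asked and handed the job in at about 40 s of the 112 s allowed. The long objective and tall cover are on the round base. The short objective and low cover are on the square base. Hand-in reports no verdict, so this rests on my own checks.

- **Objectives:** after release each stood upright in its ring, with tops at about 0.082 m and 0.050 m. The long one was within about 2 mm of its base's centre and the short one within about 1 mm.
- **Covers:** in the last scene view both lie flat (tilt under 0.01 rad), with tops at 0.063 m and 0.094 m as expected and both within 1 mm of their base's centre.
- **Disagreement:** the last top view put the low cover about 5 mm off in y (-0.2497 against -0.245 m). The arm partly hides the cover there, so I trusted the scene view.
- **Not checked:** I did not re-measure the jar, slide box and dish at the end. I planned the moves clear of them and saw no unexpected contact forces.

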